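Free the tamping station and hold the portafilter level over it

ROBOT

A 7-joint arm with a two-finger parallel gripper is mounted at the origin on the work surface. World frame = base frame: x ahead of the robot, y to its left, z up, the work surface at z = 0. Lengths are in m, angles in rad, forces in N, time in s.
With the tool pointing down it reaches from about 0.425 to 0.925 m from the base axis. Payload 6.8 kg.
Tool frame: the origin (TCP) lies on the mounting face of the last link; the fingertips stand 173 mm ahead of it and the grasp point (between the pads) lies 155 mm ahead of it; z points along the fingers, y is the line along which they close (so a half turn about z gives the same grasp; the last joint's range is limited). The gripper opens to 85 mm and grips with 20 to 120 N. Pads are 22 mm wide; open, the fingers measure 114 mm over their backs; the gripper's body (76 mm by 85 mm) begins 54 mm behind the grasp point. The pads swing forward as they close: fully open they stand 13 mm farther back than shut.
Start: joints at [1.15, 0.477, 0.022, 1.555, -0.011, 1.109, -0.083], TCP at [0.208, -0.642, 0.405] pointing down, gripper open.
Joint ranges: [-2.96, 2.96], [-0.34, 2.1], [-1.41, 1.46], [0.24, 2.44], [-1.37, 4.51], [0.17, 1.92], [-2.96, 2.96]. Speed limits (rad/s): [2.39, 2.39, 3.14, 3.14, 3.14, 3.14, 3.14].

INTERFACE

Orientations are given as a unit quaternion [w, x, y, z].
In Python, from station import bot gives the robot as it stands. The module is installed in compiled form; this text tells all that it offers.
- The arm moves only by the shell command python3 -m pendant 'ROWS' [FORCE]. ROWS is JSON, a list of rows, each a list of 5 numbers: the finger opening in m, from 0 to 0.0854, then the shift along the tool's x, y, z in m, then the turn about the tool's z in degrees. In form: [[jaw, x, y, z, yaw], ...]. A call has 1 to 12 rows; each row shifts and turns the commanded pose from where the row before left it, along the tool's axes as they then stand; what a row does not reach is not made up. A row lasts 1/12 s, in which the tool goes at most 41.7 mm and 7.16 degrees, less where a joint would pass 70% of its speed; a pose out of reach is approached as far as the arm can. A call with a gripper value outside its range is refused whole. The fingers move at their own pace and stop on an object; FORCE is the grip in N (left out, the last holds). Time passes only in rows, so rows that do not move let the fingers close. It gives the time, the measured TCP pose, the force, the opening and the grip force at its end, in the units of the state.
- bot.get_obs(): the state, without advancing time (a new reading comes with each control period).
- bot.read_camera(name): name is "scene" or "top" or "wrist"; returns (picture, depth): 420x560x3 uint8, blue, green, red; 420x560 float32, m along the optical axis (not along the pixel's ray), 0 where there is no reading.
- bot.camera_model(name): a dict with "intrinsics" (3x3 intrinsics, pixels), "dist_coeffs" ([k1, k2, p1, p2, k3] as OpenCV has them; the pictures are not rectified), "R" (3x3) and "t" (3): a world point X has camera coordinates R X + t. Camera axes: x right, y down, z forward; pixel columns grow to the right and rows downward; lengths in m; the calibration is good to about 2 mm. A picture is of the moment at which its call begins: read the wrist's pose just before it. camera_model takes no time and is no camera call; for the wrist camera it gives the pose at the moment of the call.
- bot.hand_in(): hands the job in; it is judged then, once.
Trained networks look in the newest picture that a camera, given by its name, has taken for a name from the list of things; names that differ only in an ending like _2 or _b are one class to them, and where a whole thing is asked for, a point or a joint stands for the part that bears it (a point fixed in the world has none). Each returns a list of dicts, best first, with "score" (0 to 1); they miss things now and then, are a little off and sometimes report something else, mostly with a low value. They report only what shows in the picture. A call takes as long as a camera call. They do not tell look-alikes from the thing itself.
- bot.boxes_of(name, camera): "at" ([column, row] in pixels, amid what is visible of it).
- bot.trace(name, camera): "mask" (420x560 bool, what is visible of it) and "at" ([column, row] in pixels, amid what is visible of it).
- bot.pinpoint(name, camera): "at" ([column, row] in pixels: a listed point, or the origin of a listed thing).
The state is a dict: "t": time; "q": joint angles; "joint_vel": joint speeds; "joint_torque": joint torques, N m; "eef_pos": TCP position; "tool_rot": TCP orientation; "contact_force": force on the tool from outside, world axes, zero at the start; "torque": the same for the moment, N m; "gripper_width": opening from 0.0 (shut) to 1.0 (fully open); "grasp_force": force on a finger pad.
Only numpy, scipy, OpenCV 4.12 (cv2) and the standard library are available. Lean on these libraries where they do the work, as an engineer would, in place of code of your own. Each camera call takes 0.05 s, during which the arm holds its last target. There are 200 camera calls.

TASK

Make the tamping station ready for the next coffee: take the tamper out of the station's cradle and stand it upright in the round holder on the counter, letting go of it. Then pick up the portafilter by its balance point on the steel neck and finish still holding it: level, head centred a few centimetres (about 4) clear above the empty cradle, handle out over the fork, touching nothing but the gripper. Do not drop anything, and leave the cup, jug, canister and milk bottle where they stand.

Things in the scene. Friction and masses are not known exactly. Their poses are not given: they have to be found in the camera images.
- station: Tamping station, fixed: black base plate 140x110x12 mm, aluminium pedestal with a round C-shaped cradle, floor 56 mm and rim 72 mm above the counter, 78 mm inside, 94 mm outside. On its -x side the cradle is open and two prongs (the fork, 40 mm apart, tops at 72 mm) reach to 90 mm from the centre. Origin: on the counter under the cradle's centre; z up; the fork points along -x, robotwards.
- cradle (a point): Centre of the cradle's rim, 72 mm above the counter; axes as the station's.
- tamper: Loose coffee tamper, 0.2 to 0.4 kg, standing in the cradle at the start: round steel base 58 mm across, 20 mm high; 24 mm neck; dark wooden round handle 36 mm across from 49 to 81 mm above the underside; 88 mm high in all. Origin: centre of its underside; z up along its axis.
- holder: Tamper holder, fixed to the counter: a plain black round dish 92 mm across and 18 mm high, with a recess 68 mm across and 12 mm deep (the tamper's 58 mm base stands in it). Origin: centre of its underside, on the counter; z up.
- holder_floor (a point): Centre of the recess floor of the holder, 6 mm above the counter: where the centre of the tamper's underside belongs.
- rest: Dark wooden rest, fixed: plate 250x100x10 mm with a low notched saddle (top 36 mm above the counter). The portafilter lies level on it at the start, head on the plate at the rest's +x end, handle in the saddle at its -x end. Origin: on the counter below the portafilter's balance point; z up.
- portafilter: Loose portafilter, 0.4 to 0.75 kg: round open steel head 71 mm across (85 over two lugs along y), 44 mm high, flat underside; along -x a flat-sided steel neck 18 mm wide, at z 19 to 41 mm, 36 to 90 mm from the head's centre; then a round black handle 28 mm thick ending at 208 mm. Origin: centre of the head's underside, 10 mm above the counter at the start; z up; handle along -x.
- balance (a point): Balance point (centre of mass in plan) of the portafilter, in the middle of the neck's width and height: 60 mm from the head's axis towards the handle, 30 mm above the head's underside. Axes as the portafilter's.
- cup: White ceramic cup without handle, 84 mm across, 62 mm high; a bystander. Origin: centre of its underside.
- jug: Steel milk jug with a handle, 84 mm across, 100 mm high; a bystander. Origin: centre of its underside.
- canister: Grey canister with white lid, 84 mm across, 150 mm high; a bystander. Origin: centre of its underside.
- milk: White milk bottle with blue cap, 96 mm across, 220 mm high; a bystander. Origin: centre of its underside.
Mind the look-alikes: they are no part of the job. Leave any orange look-alike of the tamper alone.

How it is judged:
On the way, in this order (a step that is already met when the one before it is completed fails the run):
1. the tamper stands in its holder, let go (distance between tamper and holder_floor below 0.009 m and angle between tamper's own z axis and vertical below 0.1 rad and contact force between the fingers and tamper below 0.1 N and linear speed of tamper below 0.03 m/s), for 0.2 s.
2. the portafilter is lifted off its rest, gripped by the neck at its balance point (z of portafilter in the frame of rest above 0.03 m and distance between the grasp point and balance below 0.03 m and contact force between the fingers and portafilter above 1 N and contact force between portafilter and rest below 0.1 N), for 0.2 s.
At the end, for the whole second after the job is handed in: Tamper upright in the holder (within 9 mm, 0.1 rad), untouched. Portafilter gripped within 30 mm of its balance point, still, level within 0.1 rad, head within 15 mm of the cradle axis, underside 15 to 80 mm above the rim, handle along the fork within 0.2 rad, touching only the fingers (distance between tamper and holder_floor below 0.009 m and angle between each of tamper, portafilter's own z axis and vertical below 0.1 rad and contact force between each of the fingers, portafilter and tamper below 0.1 N and contact force between the fingers and portafilter above 1 N and distance between the grasp point and balance below 0.03 m and horizontal distance between portafilter and cradle below 0.015 m and z of portafilter in the frame of cradle between 0.015 and 0.08 m and angle between the x axis of portafilter and the x axis of station, either way round below 0.2 rad and x of balance in the frame of station below -0.03 m and contact force between portafilter and station below 0.1 N and linear speed of portafilter below 0.03 m/s and angular speed of portafilter below 0.2 rad/s); the arm keeps its last pose, push and grip.
It fails at once if a bystander is moved by more than 30 mm (distance of any of cup, jug, canister, milk from where it was at the start of the episode above 0.03 m).
It fails at once if the tamper or the portafilter is dropped (falls freely faster than 0.6 m/s) ((linear speed of tamper above 0.6 m/s and contact force between the fingers and tamper below 0.1 N) or (linear speed of portafilter above 0.6 m/s and contact force between the fingers and portafilter below 0.1 N)).
It also fails if it takes over 58 s, if anything falls off the work surface, if the arm or the gripper's body presses on something with over 40 N, if the wrist force passes 120 N, or if a joint passes its speed limit or range.

## Working session

There is one attempt and no reset: what is moved stays moved. The work goes in short steps, Python scripts to look and compute and a shell command to move; the robot and the scene stay as the last step left them, time stands still between calls to the robot, and variables do not carry over. Pictures are saved under pics/ and viewed, at most 10 in all, crops included, and the job is handed in when it is done.

```bash
mkdir -p pics
cat > h.py <<'E'
import numpy as np, cv2
from station import bot
def cam(c):
    m=bot.camera_model(c); return [np.array(m[k],float) for k in("intrinsics","dist_coeffs","R","t")]
def rays(px,c,m=None):
    K,d,R,t=m or cam(c)
    u=cv2.undistortPoints(np.array(px,float).reshape(-1,1,2),K,d).reshape(-1,2)
    return u,R,t
def at_z(px,c,z,m=None):
    u,R,t=rays(px,c,m); d=np.c_[u,np.ones(len(u))]@R; o=-R.T@t
    return o+d*((z-o[2])/d[:,2])[:,None]
def cloud(mask,depth,c,m=None):
    r,cc=np.nonzero(mask&(depth>0)); u,R,t=rays(np.c_[cc,r],c,m)
    z=depth[r,cc]; return (np.c_[u,np.ones(len(u))]*z[:,None]-t)@R
E
python3 - <<'E'
from h import *
o=bot.get_obs(); print(o["t"],o["eef_pos"],o["tool_rot"],o["gripper_width"])
for c in("scene","top"):
    im,d=bot.read_camera(c); cv2.imwrite(f"pics/{c}0.png",im)
    for n in("tamper","cradle","holder_floor","holder","balance","portafilter","station","rest"):
        for r in bot.pinpoint(n,c)[:3]: print(c,n,np.round(r["at"]),round(r["score"],2))
E
```

```text
0.0 [ 0.20764616 -0.64198306  0.403748  ] [-8.78420427e-04  9.87790343e-01  1.55786485e-01 -1.95646640e-04] 1.0028178570877502
scene tamper [218. 209.] 0.85
scene tamper [305. 198.] 0.84
scene tamper [257. 180.] 0.74
scene cradle [254. 173.] 0.81
scene holder_floor [276. 229.] 0.8
scene holder [277. 230.] 0.68
scene balance [355. 262.] 0.68
scene portafilter [338. 274.] 0.61
scene station [256. 192.] 0.65
scene station [221. 156.] 0.42
scene rest [351. 269.] 0.97
top tamper [358. 183.] 0.68
top tamper [307. 262.] 0.62
top cradle [353. 232.] 0.97
top holder_floor [289. 196.] 0.96
top holder [290. 197.] 0.81
top balance [284. 158.] 0.75
top balance [191. 207.] 0.7
top portafilter [202. 187.] 0.74
top station [351. 230.] 0.6
top rest [198. 212.] 0.6
```

View pics/scene0.png

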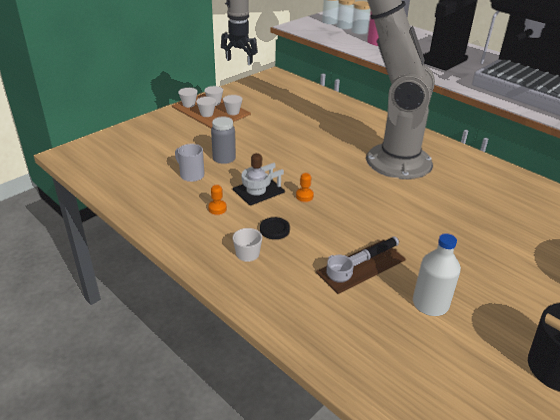

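View pics/top0.png

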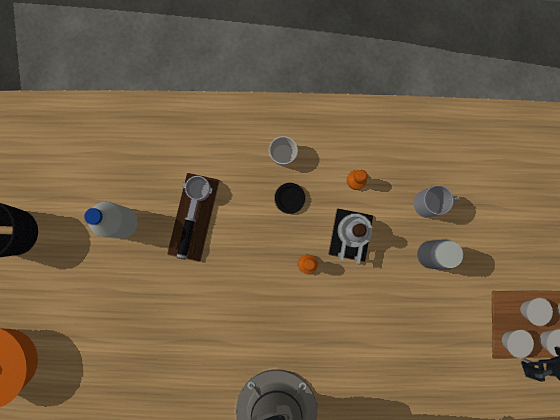

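Candidates for the tamper, by pixel:
- Scene camera: (257,170) is a dark wooden handle standing in the cradle. (218,200) and (305,188) are orange look-alikes.
- Top camera: (357,230) is dark and in the cradle. (358,180) and (307,264) are orange.

I choose the dark one in the cradle. The holder is at top (290,198), the portafilter at (195,215), and the cup (283,150) is a bystander.

Run:
```python
from h import *
im,d=bot.read_camera("top")
cv2.imwrite("pics/crop1.png",cv2.resize(im[130:290,160:480],None,fx=2.5,fy=2.5,interpolation=cv2.INTER_CUBIC))
P=cloud(np.ones(d.shape,bool),d,"top").reshape(-1,3); print(len(P),d.size)
def reg(n,lo,hi,c,r):
    s=P[(P[:,2]>lo)&(P[:,2]<hi)&(np.hypot(P[:,0]-c[0],P[:,1]-c[1])<r)]
    (x,y),rr=cv2.minEnclosingCircle(s[:,:2].astype(np.float32)); print(n,len(s),s.mean(0).round(4),(round(x,4),round(y,4)),round(rr,4))
    return s
g=at_z([[353,232]],"top",.072)[0]; print("cradle",g)
h=at_z([[289,197]],"top",.006)[0]; print("holder",h)
reg("handle",.11,.15,g,.05); reg("rim",.066,.077,g,.1)
s=reg("holder ring",.012,.022,h,.06); s=reg("holder floor",.0,.011,h,.036)
b=at_z([[191,207]],"top",.04)[0]; print("bal",b, "head",at_z([[202,187]],"top",.01)[0])
s=P[(P[:,2]>.03)&(np.hypot(P[:,0]-b[0],P[:,1]-b[1])<.19)&(P[:,2]<.07)]
m=s[:,:2].mean(0); _,_,v=np.linalg.svd(s[:,:2]-m); print("pf",len(s),m,v[0],np.degrees(np.arctan2(v[0][1],v[0][0])))
# station orientation from black plate
mk=bot.trace("station","top")
hsv=im.max(2)<45
for nm,c,r in(("plate",g,.1),("rest",b,.2)):
    pass
c2=cloud(hsv,d,"top"); s=c2[(np.abs(c2[:,2]-.012)<.006)&(np.hypot(c2[:,0]-g[0],c2[:,1]-g[1])<.1)]
print("plate",cv2.minAreaRect(s[:,:2].astype(np.float32)),len(s))
for n in("cup","jug","canister","milk"):
    for r in bot.boxes_of(n,"top")[:1]: print(n,r["at"],at_z([r["at"]],"top",.08)[0])
```

```text
234299 235200
cradle [ 0.51680326 -0.20841367  0.072     ]
holder [ 0.62153924 -0.02851759  0.006     ]
handle 158 [ 0.5186 -0.2116  0.1395] (0.5194, -0.2144) 0.0181
rim 441 [ 0.5095 -0.2106  0.0722] (0.4995, -0.2102) 0.0711
holder ring 332 [ 0.6178 -0.0281  0.0172] (0.6187, -0.0283) 0.046
holder floor 381 [ 0.6194 -0.0286  0.0062] (0.6195, -0.0287) 0.0338
bal [0.58254841 0.25600573 0.04      ] head [0.64625995 0.23129327 0.01      ]
pf 911 [0.54243947 0.27690561] [-0.8696564   0.49365752] 150.4187355862823
plate ((0.5130524635314941, -0.21314141154289246), (0.1095312163233757, 0.13792505860328674), 79.93798065185547) 627
cup [283.7, 151.4] [ 0.74224411 -0.00923541  0.08      ]
jug [432.3, 199.1] [ 0.61370165 -0.43490186  0.08      ]
canister [439.2, 251.8] [ 0.46435563 -0.45228217  0.08      ]
milk [109.0, 219.5] [0.53863956 0.47960072 0.08      ]
```

View pics/crop1.png

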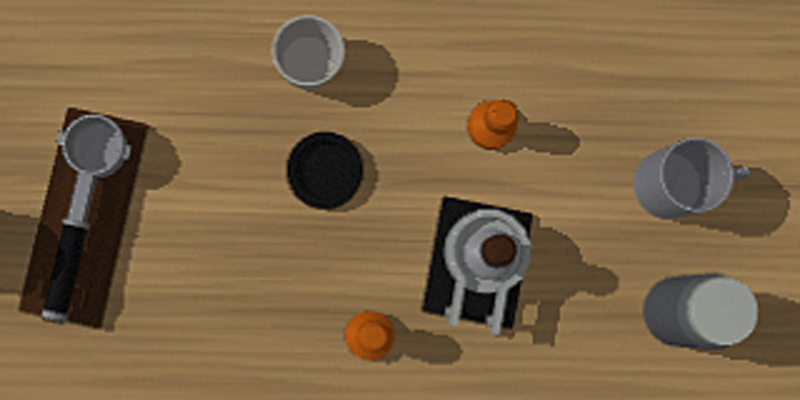

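The crop shows the dark tamper in the cradle, handle at crop (497,250), with orange look-alikes at (493,122) and (370,335). The station's fork runs down-left, so its yaw is about -10°. I'm moving over the cradle.

```bash
python3 -m pendant '[[0.085,0.0285,-0.0205,0,0],[0.085,0.0285,-0.0205,0,0],[0.085,0.0285,-0.0205,0,0],[0.085,0.0285,-0.0205,0,0],[0.085,0.0285,-0.0205,0,0],[0.085,0.0285,-0.0205,0,0],[0.085,0.0285,-0.0205,0,0],[0.085,0.0285,-0.0205,0,0],[0.085,0.0285,-0.0205,0,0],[0.085,0.0285,-0.0205,0,0],[0.085,0.0285,-0.0205,0,0],[0.085,0.0285,-0.0205,0,0]]' 40
python3 -m pendant '[[0.085,0.0285,-0.022,0,0],[0.085,0.0285,-0.022,0,0],[0.085,0.0285,-0.022,0,0],[0.085,0,0,0,7],[0.085,0,0,0,7],[0.085,0,0,0,7],[0.085,0,0,0,7],[0.085,0,0,0,0],[0.085,0,0,0,0]]'
cat >> h.py <<'E'
def tool():
    o=bot.get_obs(); w,x,y,z=o["tool_rot"]
    from scipy.spatial.transform import Rotation as Ro
    R=Ro.from_quat([x,y,z,w]).as_matrix(); return o,np.array(o["eef_pos"]),R
def go(target,yaw=None):
    "shift in tool axes for TCP to reach target; yaw (deg) of tool x in world"
    o,p,R=tool(); a=np.degrees(np.arctan2(R[1,0],R[0,0]))
    print("t",o["t"],"tcp",p.round(4),"yaw",a.round(2),"tilt",R[2].round(3),"shift",(R.T@(np.array(target)-p)).round(4),"turn",None if yaw is None else round((a-yaw+180)%360-180,2),"w",o["gripper_width"],"f",o["grasp_force"],np.round(o["contact_force"],1))
E
python3 - <<'E'
from h import *
go([.519,-.213,.276],-11)
m=cam("wrist"); im,d=bot.read_camera("wrist"); cv2.imwrite("pics/wrist1.png",im)
P=cloud(np.ones(d.shape,bool),d,"wrist",m)
s=P[(P[:,2]>.14)&(P[:,2]<.15)&(np.hypot(P[:,0]-.519,P[:,1]+.213)<.04)]
if len(s): print("tamper top",len(s),s.mean(0),cv2.minEnclosingCircle(s[:,:2].astype(np.float32)))
s=P[(P[:,2]>.069)&(P[:,2]<.075)&(np.hypot(P[:,0]-.517,P[:,1]+.21)<.055)]
if len(s): print("rim",len(s),s.mean(0),cv2.minEnclosingCircle(s[:,:2].astype(np.float32)))
# portafilter from top
im,d=bot.read_camera("top"); P=cloud(np.ones(d.shape,bool),d,"top")
s=P[(P[:,2]>.015)&(P[:,2]<.065)&(P[:,1]>.17)&(P[:,1]<.36)&(P[:,0]<.72)&(P[:,0]>.42)&(P[:,2]>.025)]
e=np.array([.974,-.225]); u=(s[:,:2]-[.64,.235])@e; v=(s[:,:2]-[.64,.235])@[.225,.974]
for a in np.arange(-.24,.07,.02):
    k=(u>=a)&(u<a+.02)
    if k.sum(): print(round(a,2),k.sum(),v[k].min().round(4),v[k].max().round(4),v[k].mean().round(4),s[k,2].max().round(4))
E
```

```text
t: 2.2
eef_pos: [0.4581, -0.3015, 0.405]
tool_rot: [0.0, 0.988, 0.156, 0.0]
contact_force: [0.0, -0.4, -1.0]
gripper_width: 0.995
grasp_force: 0.0
t: 2.95
eef_pos: [0.5185, -0.2137, 0.4048]
tool_rot: [0.0, 0.996, -0.086, 0.0]
contact_force: [0.1, 0.9, -0.8]
gripper_width: 0.996
grasp_force: 0.0
t 2.95 tcp [ 0.5185 -0.2137  0.4048] yaw -9.86 tilt [ 0.  0. -1.] shift [ 0.0003 -0.0008  0.1288] turn 1.14 w 0.9964507881412884 f 0.0 [ 0.1  0.9 -0.8]
tamper top 1051 [ 0.52024794 -0.21477008  0.14402988] ((0.5194048881530762, -0.21448561549186707), 0.016471216455101967)
rim 1919 [ 0.52585812 -0.21427889  0.07284167] ((0.5165308713912964, -0.2098110467195511), 0.05430513620376587)
-0.22 38 -0.0165 0.0092 -0.0048 0.0577
-0.2 97 -0.0301 0.0282 -0.0034 0.0577
-0.18 110 -0.0293 0.0272 -0.0033 0.0572
-0.16 69 -0.0152 0.0133 -0.0028 0.0579
-0.14 70 -0.0143 0.0129 -0.0021 0.0583
-0.12 70 -0.0139 0.0133 -0.0019 0.0597
-0.1 60 -0.0146 0.0146 -0.0014 0.0591
-0.08 53 -0.0084 0.0109 -0.0005 0.0564
-0.06 53 -0.0078 0.0105 0.0004 0.0567
-0.04 59 -0.0261 0.0313 -0.0017 0.0597
-0.02 60 -0.0405 0.0449 0.0061 0.0586
-0.0 53 -0.0399 0.0445 0.0043 0.0575
0.02 49 -0.0239 0.0281 0.0058 0.058
```

```bash
python3 -m pendant '[[0.085,0.001,0.0006,0.03,0],[0.085,0,0,0.03,0],[0.085,0,0,0.03,0],[0.085,0,0,0.02,0],[0.085,0,0,0.015,0],[0.085,0,0,0.006,0],[0.085,0,0,0,0],[0.03,0,0,0,0],[0.03,0,0,0,0],[0.03,0,0,0,0],[0.03,0,0,0,0],[0.03,0,0,0,0]]' 40
python3 -m pendant '[[0.03,0,0,0,0],[0.03,0,0,0,0],[0.03,0,0,0,0]]'
```

```text
t: 4.05
eef_pos: [0.5197, -0.2148, 0.2748]
tool_rot: [0.0, 0.996, -0.088, 0.001]
contact_force: [-1.1, 0.7, 6.0]
gripper_width: 0.409
grasp_force: 39.5
t: 4.3
eef_pos: [0.5197, -0.2148, 0.2749]
tool_rot: [0.0, 0.996, -0.088, 0.001]
contact_force: [-1.9, 0.0, 6.3]
gripper_width: 0.416
grasp_force: 39.6
```

```bash
python3 -m pendant '[[0.03,0,0,-0.006,0],[0.03,0,0,-0.015,0],[0.03,0,0,-0.02,0],[0.03,0,0,-0.02,0],[0.03,0,0,-0.02,0],[0.03,0,0,-0.006,0],[0.03,0,0,0,0],[0.03,0,0,0,0]]'
python3 - <<'E'
from h import *
go([.6195,-.0287,.362],-12)
m=cam("wrist"); im,d=bot.read_camera("wrist"); cv2.imwrite("pics/wrist2.png",im)
P=cloud(np.ones(d.shape,bool),d,"wrist",m)
s=P[(np.abs(P[:,2]-.072)<.005)&(np.hypot(P[:,0]-.517,P[:,1]+.21)<.06)]
s=s[((s[:,:2]-[.517,-.21])@[.985,-.174])>-.02][:,:2]
from scipy.optimize import least_squares
f=least_squares(lambda c:np.maximum(abs(np.hypot(*(s-c[:2]).T)-.043)-.004,0),[.517,-.21]); print(len(s),f.x,f.cost)
E
```

```text
t: 4.97
eef_pos: [0.519, -0.2145, 0.3601]
tool_rot: [-0.0, 0.996, -0.088, -0.0]
contact_force: [0.5, 0.2, -2.0]
gripper_width: 0.41
grasp_force: 40.2
t 4.9667 tcp [ 0.519  -0.2145  0.3601] yaw -10.08 tilt [-0.001 -0.    -1.   ] shift [ 0.0665 -0.2005 -0.0019] turn 1.92 w 0.40982738146234926 f 40.19306302070618 [ 0.5  0.2 -2. ]
1835 [ 0.521949   -0.21353294] 7.284392715955684e-06
```

View pics/wrist2.png

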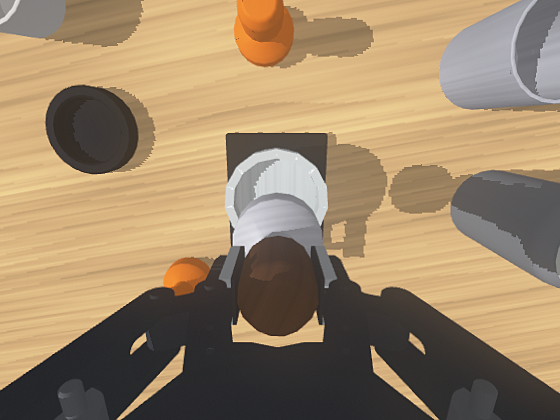

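The tamper hangs upright in the gripper at (278,285), the cradle below it is empty, and the holder shows at (92,130).

```bash
python3 -m pendant '[[0.03,0.005,-0.015,0,0],[0.03,0.0095,-0.0285,0,0],[0.03,0.0095,-0.0285,0,0],[0.03,0.0095,-0.0285,0,0],[0.03,0.0095,-0.0285,0,0],[0.03,0.0095,-0.0285,0,0],[0.03,0.009,-0.0285,0,0],[0.03,0.005,-0.015,0,0],[0.03,0,0,0,0],[0.03,0,0,0,0],[0.03,0,0,0,0]]'
python3 - <<'E'
from h import *
from scipy.optimize import least_squares
go([.6195,-.0287,.225],-12)
def fit(c):
    m=cam(c); im,d=bot.read_camera(c)
    P=cloud(np.ones(d.shape,bool),d,c,m)
    s=P[(np.abs(P[:,2]-.018)<.003)&(np.hypot(P[:,0]-.6195,P[:,1]+.0287)<.055)][:,:2]
    f=least_squares(lambda q:np.maximum(abs(np.hypot(*(s-q[:2]).T)-.040)-.006,0),[.6195,-.0287]); print(c,len(s),f.x,f.cost)
    return P
P=fit("wrist"); Q=fit("top")
for n,X in(("w",P),("t",Q)):
    for a,b in((.12,.14),(.14,.16),(.165,.215)):
        s=X[(X[:,2]>a)&(X[:,2]<b)&(np.hypot(X[:,0]-.6195,X[:,1]+.0287)<.035)]
        if len(s)>5: print(n,a,len(s),cv2.minEnclosingCircle(s[:,:2].astype(np.float32)),s.min(0))
E
```

```text
t: 5.93
eef_pos: [0.6194, -0.03, 0.3596]
tool_rot: [0.001, 0.996, -0.089, -0.001]
contact_force: [0.7, -0.2, -2.5]
gripper_width: 0.411
grasp_force: 40.3
t 5.9333 tcp [ 0.6194 -0.03    0.3596] yaw -10.17 tilt [-0.002  0.002 -1.   ] shift [ 1.000e-04 -1.500e-03  1.346e-01] turn 1.83 w 0.41104294992691426 f 40.34184157848358 [ 0.7 -0.2 -2.5]
wrist 1609 [ 0.61774881 -0.02879497] 2.0707920134911216e-07
top 57 [ 0.61830983 -0.02864811] 1.3744176863930678e-17
w 0.14 574 ((0.6193024516105652, -0.03015478514134884), 0.02859199419617653) [ 0.61104982 -0.05841912  0.14190556]
w 0.165 4289 ((0.625225305557251, -0.030982352793216705), 0.031429655849933624) [ 0.60700306 -0.06182544  0.16500352]
```

```bash
python3 -m pendant '[[0.03,-0.001,-0.001,0.012,0],[0.03,0,0,0.028,0],[0.03,0,0,0.028,0],[0.03,0,0,0.028,0],[0.03,0,0,0.014,0],[0.03,0,0,0.008,0],[0.03,0,0,0.006,0],[0.03,0,0,0.006,0],[0.03,0,0,0.002,0],[0.03,0,0,0,0]]'
python3 - <<'E'
from h import *
go([.6186,-.0288,.2248])
m=cam("wrist"); im,d=bot.read_camera("wrist"); cv2.imwrite("pics/wrist3.png",im)
E
```

```text
t: 6.87
eef_pos: [0.6194, -0.0273, 0.229]
tool_rot: [0.0, 0.996, -0.088, 0.0]
contact_force: [-0.1, -0.4, -3.0]
gripper_width: 0.411
grasp_force: 40.4
t 6.8667 tcp [ 0.6194 -0.0273  0.229 ] yaw -10.09 tilt [ 0.001 -0.    -1.   ] shift [-0.0005  0.0016  0.0042] turn None w 0.4106738803982717 f 40.39174497127533 [-0.1 -0.4 -3. ]
```

View pics/wrist3.png

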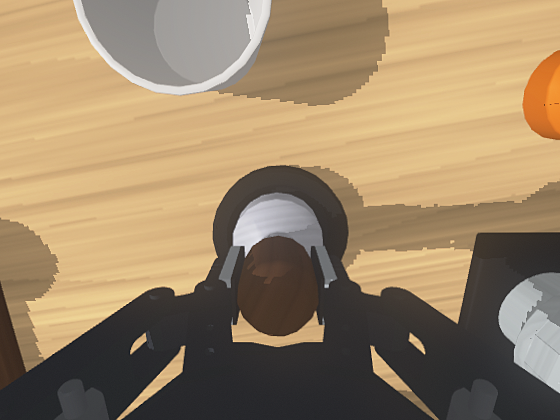

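The steel base at (278,225) sits centred in the holder ring at (280,230). I'll lower the last 4 mm and release.

```bash
python3 -m pendant '[[0.03,-0.0005,0.0015,0.001,0],[0.03,0,0,0.0015,0],[0.03,0,0,0.0015,0],[0.03,0,0,0.001,0],[0.03,0,0,0,0],[0.03,0,0,0,0]]'
```

```text
t: 7.42
eef_pos: [0.6186, -0.0287, 0.2249]
tool_rot: [0.0, 0.996, -0.088, 0.0]
contact_force: [-3.4, -0.9, 6.9]
gripper_width: 0.412
grasp_force: 41.4
```

```bash
python3 -m pendant '[[0.05,0,0,0,0],[0.06,0,0,0,0],[0.085,0,0,0,0],[0.085,0,0,0,0],[0.085,0,0,0,0],[0.085,0,0,0,0],[0.085,0,0,-0.01,0],[0.085,0,0,-0.03,0],[0.085,0,0,-0.035,0],[0.085,0,0,-0.035,0],[0.085,0,0,-0.03,0],[0.085,0,0,0,0]]'
python3 - <<'E'
from h import *
m=cam("wrist"); im,d=bot.read_camera("wrist"); cv2.imwrite("pics/wrist4.png",im)
P=cloud(np.ones(d.shape,bool),d,"wrist",m)
s=P[(P[:,2]>.088)&(P[:,2]<.105)&(np.hypot(P[:,0]-.6195,P[:,1]+.0287)<.04)]
print("tamper top",len(s),cv2.minEnclosingCircle(s[:,:2].astype(np.float32)),s[:,2].max())
e=np.array([np.cos(np.radians(-12)),np.sin(np.radians(-12))]); b=np.array([.5825,.25])
go([b[0],b[1],.36],-12)
E
```

```text
t: 8.42
eef_pos: [0.6204, -0.0284, 0.3717]
tool_rot: [-0.001, 0.996, -0.088, 0.006]
contact_force: [0.7, -0.3, -0.2]
gripper_width: 0.996
grasp_force: 0.0
tamper top 1024 ((0.6178619861602783, -0.02862543612718582), 0.017280282452702522) 0.09692265776058309
t 8.4667 tcp [ 0.6196 -0.0285  0.3685] yaw -10.09 tilt [ 0.008 -0.002 -1.   ] shift [-0.0854 -0.2677  0.0082] turn 1.91 w 0.9872716325070462 f 0.0 [-1.1  0.4 -0.9]
```

```bash
python3 -m pendant '[[0.085,-0.0095,-0.03,0,0],[0.085,-0.0095,-0.03,0,0],[0.085,-0.0095,-0.03,0,0],[0.085,-0.0095,-0.03,0,0],[0.085,-0.0095,-0.03,0,0],[0.085,-0.0095,-0.03,0,0],[0.085,-0.0095,-0.03,0,0],[0.085,-0.0095,-0.03,0,0],[0.085,-0.0095,-0.028,0,0],[0.085,0,0,0,2],[0.085,0,0,0,0],[0.085,0,0,0,0]]'
python3 - <<'E'
from h import *
from scipy.optimize import least_squares
m=cam("wrist"); im,d=bot.read_camera("wrist"); cv2.imwrite("pics/wrist5.png",im)
P=cloud(np.ones(d.shape,bool),d,"wrist",m)
print("balance pin",[ (at_z([r["at"]],"wrist",.04,m)[0].round(4),round(r["score"],2)) for r in bot.pinpoint("balance","wrist")[:2]])
s=P[(np.abs(P[:,2]-.053)<.005)&(np.hypot(P[:,0]-.64,P[:,1]-.235)<.055)]; s=s[:,:2]
print("head rim",len(s),cv2.minEnclosingCircle(s.astype(np.float32)), s.mean(0))
f=least_squares(lambda q:np.hypot(*(s-q[:2]).T)-q[2],[.64,.235,.035],loss="soft_l1",f_scale=.002);print(f.x)
c=f.x[:2]; e=np.array([.978,-.208]); n=np.array([.208,.978])
k=P[(P[:,2]>.035)&(P[:,2]<.075)]; u=(k[:,:2]-c)@e; v=(k[:,:2]-c)@n
C=[]
for a in np.arange(-.14,-.03,.01):
    j=(u>=a)&(u<a+.01)&(abs(v)<.04)
    if j.sum()>5: C.append((a+.005,(v[j].min()+v[j].max())/2)); print(round(a,3),j.sum(),v[j].min().round(4),v[j].max().round(4),k[j,2].max().round(4))
go([*(c-.06*e),.195],-12)
E
```

```text
t: 9.47
eef_pos: [0.581, 0.2497, 0.3629]
tool_rot: [0.001, 0.994, -0.105, -0.0]
contact_force: [0.8, -0.6, 0.4]
gripper_width: 0.994
grasp_force: 0.0
balance pin [(array([0.5793, 0.2546, 0.04  ]), 0.87)]
head rim 1628 ((0.6302201747894287, 0.24135354161262512), 0.04471947252750397) [0.63075639 0.24171679]
[0.6360943  0.24061703 0.0346073 ]
-0.14 206 -0.0146 0.012 0.056
-0.13 208 -0.0145 0.0119 0.0559
-0.12 216 -0.0144 0.0117 0.0563
-0.11 226 -0.0143 0.0127 0.0561
-0.1 217 -0.0152 0.0134 0.0578
-0.09 246 -0.0155 0.0136 0.0568
-0.08 165 -0.0097 0.0078 0.0532
-0.07 172 -0.0097 0.0077 0.0539
-0.06 172 -0.0096 0.0075 0.0539
-0.05 176 -0.0096 0.0085 0.0535
-0.04 203 -0.0142 0.0139 0.0559
-0.03 294 -0.0265 0.0272 0.0573
t 9.5667 tcp [0.5816 0.2485 0.3632] yaw -12.17 tilt [-0.     0.001 -1.   ] shift [-0.005  -0.0038  0.1682] turn -0.17 w 0.995092915029332 f 0.0 [ 0.1 -0.7 -0.9]
```

View pics/wrist5.png

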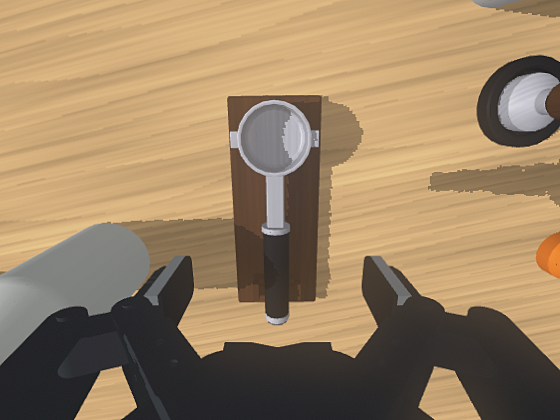

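The portafilter lies straight along the tool: head (275,137), neck (275,200), handle (277,275). The milk bottle on the left is clear. I'm descending onto the neck.

```bash
python3 -m pendant '[[0.085,-0.0043,-0.0033,0.02,0],[0.085,0,0,0.035,0],[0.085,0,0,0.035,0],[0.085,0,0,0.03,0],[0.085,0,0,0.02,0],[0.085,0,0,0.015,0],[0.085,0,0,0.01,0],[0.085,0,0,0.004,0],[0.085,0,0,0,0],[0.085,0,0,0,0]]'
python3 - <<'E'
from h import *
go([.578,.2525,.195],-12)
E
```

```text
t: 10.4
eef_pos: [0.5782, 0.2541, 0.1955]
tool_rot: [-0.0, 0.994, -0.106, 0.001]
contact_force: [-0.3, 0.7, -0.0]
gripper_width: 0.994
grasp_force: 0.0
t 10.4 tcp [0.5782 0.2541 0.1955] yaw -12.11 tilt [ 0.001 -0.001 -1.   ] shift [0.0001 0.0016 0.0005] turn -0.11 w 0.9936146742195323 f 0.0 [-0.3  0.7 -0. ]
```

```bash
python3 -m pendant '[[0.06,0,0.0012,0.001,0],[0.03,0,0,0,0],[0.005,0,0,0,0],[0.005,0,0,0,0],[0.005,0,0,0,0],[0.005,0,0,0,0],[0.005,0,0,0,0],[0.005,0,0,0,0],[0.005,0,0,0,0],[0.005,0,0,0,0]]' 80
python3 -m pendant '[[0.005,0,0,-0.004,0],[0.005,0,0,-0.01,0],[0.005,0,0,-0.015,0],[0.005,0,0,-0.015,0],[0.005,0,0,-0.01,0],[0.005,0,0,-0.004,0],[0.005,0,0,0,0],[0.005,0,0,0,0],[0.005,0,0,0,0],[0.005,0,0,0,0]]'
python3 - <<'E'
from h import *
go([.578,.2525,.195],-12)
print(bot.get_obs()["torque"])
im,d=bot.read_camera("scene"); cv2.imwrite("pics/scene2.png",cv2.resize(im[140:320,140:480],None,fx=2,fy=2))
E
```

```text
t: 11.23
eef_pos: [0.5775, 0.2534, 0.1942]
tool_rot: [-0.0, 0.994, -0.105, 0.0]
contact_force: [-1.2, -1.3, 6.8]
gripper_width: 0.192
grasp_force: 79.3
t: 12.07
eef_pos: [0.577, 0.253, 0.2507]
tool_rot: [0.0, 0.994, -0.105, -0.001]
contact_force: [-0.3, -0.4, -4.6]
gripper_width: 0.194
grasp_force: 78.2
t 12.0667 tcp [0.577  0.253  0.2507] yaw -12.08 tilt [-0.001  0.001 -1.   ] shift [0.0011 0.0002 0.0557] turn -0.08 w 0.19406561985156015 f 78.2148277759552 [-0.3 -0.4 -4.6]
[ 0.00665424 -0.04811556  0.03338289]
```

View pics/scene2.png

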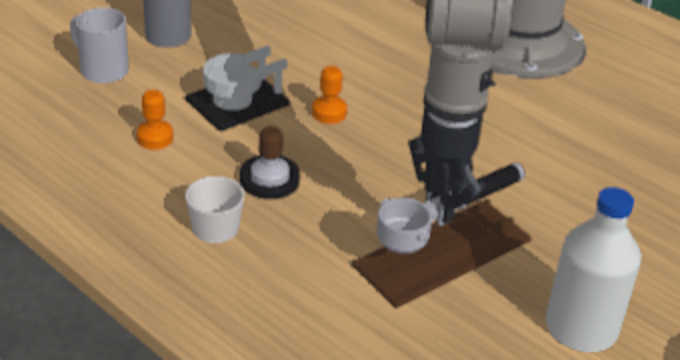

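Tamper stands in its holder at crop (270,165), and the portafilter is held level off its rest at (405,222). I'm lifting further and carrying it to the station.

```bash
python3 -m pendant '[[0.005,0,0,-0.01,0],[0.005,0,0,-0.02,0],[0.005,0,0,-0.025,0],[0.005,0,0,-0.025,0],[0.005,0,0.008,-0.01,0],[0.005,-0.001,0.018,0,0],[0.005,-0.001,0.026,0,0],[0.005,-0.001,0.03,0,0],[0.005,-0.001,0.03,0,0],[0.005,-0.001,0.03,0,0],[0.005,-0.001,0.03,0,0],[0.005,-0.001,0.03,0,0]]'
python3 -m pendant '[[0.005,-0.001,0.03,0,0],[0.005,-0.001,0.03,0,0],[0.005,-0.001,0.03,0,0],[0.005,-0.001,0.03,0,0],[0.005,-0.001,0.03,0,0],[0.005,-0.001,0.03,0,0],[0.005,-0.001,0.03,0,0],[0.005,-0.001,0.03,0,0],[0.005,-0.001,0.018,0,0],[0.005,-0.001,0.009,0,-2],[0.005,0,0,0,0],[0.005,0,0,0,0]]'
python3 - <<'E'
from h import *
from scipy.optimize import least_squares
go([.4605,-.2016,.299],-10)
for c in("wrist","top"):
    m=cam(c); im,d=bot.read_camera(c); P=cloud(np.ones(d.shape,bool),d,c,m)
    if c=="wrist": cv2.imwrite("pics/wrist6.png",im)
    def fit(name,z0,c0,r,w,zt,xm):
        s=P[(np.abs(P[:,2]-z0)<zt)&(np.hypot(P[:,0]-c0[0],P[:,1]-c0[1])<.055)]
        s=s[((s[:,:2]-c0)@[.985,-.174])>xm][:,:2]
        if len(s)<15: print(c,name,len(s)); return
        f=least_squares(lambda q:np.maximum(abs(np.hypot(*(s-q).T)-r)-w,0),c0,loss="soft_l1",f_scale=.002); print(c,name,len(s),f.x.round(4),f.cost)
    fit("cradle",.072,np.array([.519,-.211]),.043,.004,.004,-.02)
    s=P[(P[:,2]>.13)&(P[:,2]<.215)&(np.hypot(P[:,0]-.52,P[:,1]+.212)<.07)]
    if len(s): print(c,"pf z max",np.percentile(s[:,2],[50,99]))
    fit("head",np.percentile(s[:,2],97),np.array([.519,-.211]),.0345,.001,.004,-.02)
E
```

```text
t: 13.12
eef_pos: [0.5272, 0.0551, 0.3415]
tool_rot: [0.0, 0.994, -0.105, -0.0]
contact_force: [0.2, -0.2, -4.2]
gripper_width: 0.199
grasp_force: 78.5
t: 14.12
eef_pos: [0.462, -0.2021, 0.3416]
tool_rot: [-0.0, 0.996, -0.089, -0.0]
contact_force: [0.4, 1.1, -3.9]
gripper_width: 0.196
grasp_force: 78.4
t 14.1167 tcp [ 0.462  -0.2021  0.3416] yaw -10.21 tilt [-0. -0. -1.] shift [-0.0016 -0.0002  0.0426] turn -0.21 w 0.19638854736061603 f 78.42583537101746 [ 0.4  1.1 -3.9]
wrist cradle 0
wrist pf z max [0.18536924 0.21341474]
wrist head 1448 [ 0.5215 -0.2121] 0.0004567815419174999
top cradle 84 [ 0.5227 -0.2131] 1.37128417544619e-07
top pf z max [0.16733673 0.20412983]
top head 63 [ 0.5227 -0.2119] 3.842390105169976e-05
```

```bash
echo
```

```text
(no output)
```

View pics/wrist6.png

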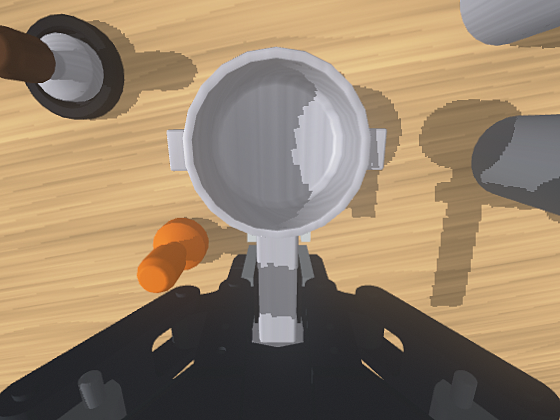

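The head at (278,140) covers the cradle with its neck along the fork. Measured head and cradle centres agree to about 2 mm, so I'm lowering to 40 mm above the rim.

```bash
python3 -m pendant '[[0.005,0,0.001,0.006,0],[0.005,0,0,0.01,0],[0.005,0,0,0.012,0],[0.005,0,0,0.01,0],[0.005,0,0,0.006,0],[0.005,0,0,0,0],[0.005,0,0,0,0],[0.005,0,0,0,0],[0.005,0,0,0,0],[0.005,0,0,0,0]]'
python3 - <<'E'
from h import *
go([.4625,-.203,.2976],-10)
im,d=bot.read_camera("scene"); cv2.imwrite("pics/scene3.png",cv2.resize(im[120:260,170:350],None,fx=4,fy=4,interpolation=cv2.INTER_CUBIC))
P=cloud(np.ones(d.shape,bool),d,"scene")
s=P[(np.hypot(P[:,0]-.522,P[:,1]+.2125)<.055)&(P[:,2]>.1)&(P[:,2]<.2)]
print("pf head z",np.percentile(s[:,2],[1,5,95,99]))
im,d=bot.read_camera("top"); P=cloud(np.ones(d.shape,bool),d,"top")
s=P[(P[:,2]>.08)&(P[:,2]<.1)&(np.hypot(P[:,0]-.6186,P[:,1]+.0287)<.05)]; print("tamper top",len(s),s.mean(0))
s=P[(P[:,2]>.13)&(P[:,2]<.17)&(np.hypot(P[:,0]-.522,P[:,1]+.2125)<.06)&(P[:,0]>.48)]; print("rim",len(s),s.mean(0),s[:,2].min(),cv2.minEnclosingCircle(s[:,:2].astype(np.float32)))
E
```

```text
t: 15.05
eef_pos: [0.4627, -0.203, 0.2982]
tool_rot: [0.0, 0.996, -0.088, 0.001]
contact_force: [0.2, 0.0, -4.3]
gripper_width: 0.2
grasp_force: 78.4
t 15.05 tcp [ 0.4627 -0.203   0.2982] yaw -10.08 tilt [ 0.001  0.    -1.   ] shift [-0.0002  0.0001  0.0006] turn -0.08 w 0.1998643420730024 f 78.39916706085205 [ 0.2  0.  -4.3]
pf head z [0.11532321 0.12178479 0.18737139 0.1973484 ]
tamper top 125 [ 0.61710476 -0.02765503  0.0917744 ]
rim 139 [ 0.53395604 -0.19780868  0.15251154] 0.13015663927856053 ((0.5294259190559387, -0.20737235248088837), 0.037578172981739044)
```

View pics/scene3.png

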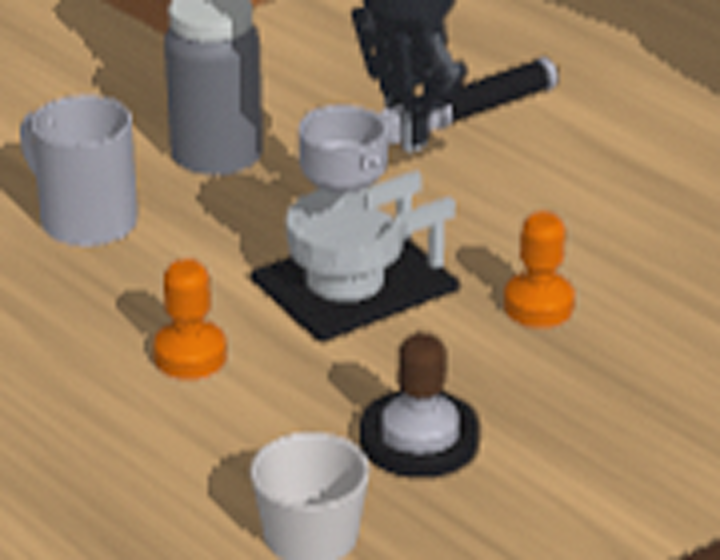

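The portafilter is level over the empty cradle at (343,145), clear of it, with the handle above the fork. The tamper stands upright in its holder at (420,400). Handing in.

```bash
python3 -c "
from station import bot
print(bot.hand_in())"
```

```text
the job is handed in; nothing more can be done
None
```

Handed in at about 15 s, verdict not reported: the tamper stands released in its holder, and the portafilter is held level by its neck about 4 cm above the empty cradle, with no bystander touched.

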